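# Walk the feed trough back into its roll-top bay

### The arm

A 6-joint arm with a two-finger parallel gripper is mounted at the origin on the work surface. World frame = base frame: x ahead of the robot, y to its left, z up, the work surface at z = 0. Lengths are in m, angles in rad, forces in N, time in s.
With the tool pointing down it reaches from about 0.375 to 0.9 m from the base axis. Payload 3.1 kg.
Tool frame: the origin (TCP) lies between the finger pads; the fingertips stand 8 mm ahead of it and the grasp point (between the pads) lies 11 mm behind it; z points along the fingers, y is the line along which they close (so a half turn about z gives the same grasp; the last joint's range is limited). The gripper opens to 85 mm and grips with 20 to 120 N. Pads are 22 mm wide; open, the fingers measure 114 mm over their backs; the gripper's body (76 mm by 85 mm) begins 54 mm behind the grasp point. The pads swing forward as they close: fully open they stand 13 mm farther back than shut.
Start: joints at [1.032, 0.527, 1.433, -0, 1.181, -0.178], TCP at [0.221, 0.585, 0.239] pointing down, gripper open.
Joint ranges: [-3.08, 3.08], [-0.75, 2.2], [0.22, 2.44], [-1.43, 4.57], [0, 2.65], [-2.85, 2.85]. Speed limits (rad/s): [2.79, 2.79, 3.14, 3.14, 3.14, 3.14].

### API

Orientations are given as a unit quaternion [x, y, z, w].
In Python, from station import readout, cams, sign_off gives the robot as it stands.
- The arm moves only by the tool send_rows, never from a script. Its argument "commands" is text: rows parted by semicolons, each of 5 numbers parted by spaces: the finger opening in mm, from 0 to 85.4, then the shift along the tool's x, y, z each as a share of 0.02 m, from -1 to 1, then the turn about the tool's z as a share of 4 degrees, from -1 to 1. In form: grip dx dy dz spin; .... A call has 1 to 20 rows; each row shifts and turns the commanded pose from where the row before left it, along the tool's axes as they then stand; what a row does not reach is not made up. A row lasts 1/12 s, in which the tool goes at most 41.7 mm and 7.16 degrees, less where a joint would pass 70% of its speed; a pose out of reach is approached as far as the arm can. A call with a number of a shift or a turn outside -1 to 1 is refused whole. A call with a gripper value outside its range is refused whole. The fingers move at their own pace and stop on an object; "grip_force" is the grip in N (left out, the last holds). Time passes only in rows, so rows that do not move let the fingers close. It gives the time, the measured TCP pose, the force, the opening and the grip force at its end, in the units of the state.
- readout.sense(): the state, without advancing time (a new reading comes with each control period).
- cams.snapshot(name): name is "scene" or "top" or "wrist"; returns a dict with "pixels" (480x640x3 uint8, red, green, blue), "intrinsics" (3x3 intrinsics, pixels), "eye" and "rotation" of the camera in the world. Camera axes: x right, y down, z forward; pixel columns grow to the right and rows downward; lengths in m; the calibration is good to about 2 mm. A picture is of the moment at which its call begins. There is no depth.
- sign_off(): hands the job in; it is judged then, once.
The state is a dict: "t": time; "q": joint angles; "qd": joint speeds; "tau": joint torques, N m; "tcp_pos": TCP position; "tool_rot": TCP orientation; "force": force on the tool from outside, world axes, zero at the start; "ft_torque": the same for the moment, N m; "finger_gap": opening from 0.0 (shut) to 1.0 (fully open); "gripper_force": force on a finger pad.
Only numpy, scipy, OpenCV 4.12 (cv2) and the standard library are available. Lean on these libraries where they do the work, as an engineer would, in place of code of your own. Each camera call takes 0.05 s, during which the arm holds its last target. There are 200 camera calls.

### The job

Put the stoneware feed trough away: roll the slatted cover of the bay right up, and take every apple-wood chew toy out of the bay and lay it in the oblong dish. Then, with the trough staying on the surface, walk it straight in by pushing its two near corners forward in turn, the left one first and each at least twice, each push until that corner leads the other by about 2 cm, until the trough stands squarely home against the back board. Last, roll the cover fully down, leaving all toys in the dish and everything else on the surface undisturbed.

Things in the scene. Friction and masses are not known exactly. Their poses are not given: they have to be found in the camera images.
- bay: Fixed light-wood roll-top bay, front (to the robot) open, no floor. Origin: centre of its mouth on the surface; x into the bay, z up. Inside width 370 mm; side walls 12 mm thick, half-round, up to 203 mm high, from x = -8 mm. A back board 60 mm high stands at x = 135 mm. The cover turns about an axis along y at x = 175, z = 20 mm; a fixed shell lies behind that.
- cover (a joint): Slatted wooden tambour cover, an arc of outer radius 175 mm, 364 mm wide, in a round track. Value in rad: 0 = fully down (shut), 1.4 = right up at its stop, when the front of the bay is open from above too. It stays where it is left; 3 to 6 N at the handle moves it.
- cover_handle (a point): Middle of the cover's handle, a round bar 10 mm thick, 130 mm long along the bay's y, on a post at each end, its centre line 40 mm off the slats. At angle a = 0.17 + cover value it lies at bay x = 175 - 215 cos a, z = 20 + 215 sin a mm. It can be pinched from above, one finger between bar and slats, and can turn between the fingers.
- trough: Heavy empty stoneware trough, 100 (x) by 240 (y) by 70 mm high, walls 12 mm, 1.4 to 2 kg, on four feet. Origin: centre of its underside; x towards its far side. Pushed near one end of its near side it turns roughly about the other end. Starts before the bay, left near corner level with or behind the right. Home: origin at bay x = 85 mm, within 35 mm of the bay's middle.
- trough_left (a point): Near left corner of the trough, half way up (trough x -50, y +120, z 35 mm). Its own x axis points diagonally out of the corner, level, at 135 degrees from the trough's x (so it lies 45 degrees from the bay's x when the trough is square, more when the left corner leads).
- trough_right (a point): Near right corner of the trough, half way up (trough x -50, y -120, z 35 mm). Its own x axis points diagonally out of the corner.
- dish: Oblong shallow yellow-ochre ceramic dish, loose, 210 mm (x) by 140 mm (y), 34 mm high, walls and floor 7 mm thick. Origin: centre of its underside. It stands to the left or the right of the trough.
- toy0: Apple-wood chew toy (up to three, all alike), a carved bar 60 mm long (its x), 24 mm wide and high at the middle and 26 mm at its two banded ends, 30 g. Origin: centre of its underside. Starts lying in the bay, roughly along the bay's x; may be absent.
- toy1: Apple-wood chew toy (up to three, all alike), a carved bar 60 mm long (its x), 24 mm wide and high at the middle and 26 mm at its two banded ends, 30 g. Origin: centre of its underside. Starts lying in the bay, roughly along the bay's x; may be absent.
- toy2: Apple-wood chew toy (up to three, all alike), a carved bar 60 mm long (its x), 24 mm wide and high at the middle and 26 mm at its two banded ends, 30 g. Origin: centre of its underside. Starts lying in the bay, roughly along the bay's x; may be absent.
- hayrack: Bystander: the grey plastic hay rack; origin at its underside; to be left alone. About 110 mm wide and long, 115 mm high.
- drip_bottle: Bystander: the glass drip bottle; origin at its underside; to be left alone. 64 mm thick, 195 mm high, upright.
- comb: Bystander: the silicone comb; origin at its underside; to be left alone. 130 mm long, 10 mm high, flat.
- jar: Bystander: the jar; origin at its underside; to be left alone. 80 mm thick, 110 mm high.
- mug: Bystander: the mug; origin at its underside; to be left alone. 80 mm thick, 85 mm high, handle at its +y.
- bowl: Bystander: the small round bowl; origin at its underside; to be left alone. 110 mm wide, 45 mm high.

How it is judged:
By the outcome, as a careful person would: the job done as asked, in the order asked, and still so for the second after the job is handed in, with the robot touching nothing.
Of toy0, toy1, toy2 only 2 to 3 are there at a start; the rules pass over those that are not, and their reading is None.
At some moment in a run one of toy0, toy1, toy2 may be knocked a few centimetres aside while the robot is not near it.
Once in a run the grip may slacken for a moment while it holds something.
It also fails if it takes over 210 s, if anything falls off the work surface, if the arm or the gripper's body presses on something with over 40 N, if the wrist force passes 120 N, or if a joint passes its speed limit or range.

## Working session

There is one attempt and no reset: what is moved stays moved. The work goes in short steps, Python scripts to look and compute and a tool call to move; the robot and the scene stay as the last step left them, time stands still between calls to the robot, and variables do not carry over. Pictures are saved under pics/ and viewed, at most 14 in all, crops included, and the job is handed in when it is done.

Besides the shell and the picture viewer there is one more tool, called after ">>>" in YAML: its name, and indented under it one key for each argument. send_rows: Moves the arm, as the interface text tells. Its arguments: {"type":"object","properties":{"commands":{"type":"string"},"grip_force":{"type":"number"}},"required":["commands"]}

```bash
ls; mkdir -p pics; cat > h.py <<'E'
import numpy as np, cv2
from station import readout, cams
from scipy.spatial.transform import Rotation as R
def snap(n,f=None):
    s=cams.snapshot(n)
    if f: cv2.imwrite('pics/'+f, cv2.cvtColor(s['pixels'],cv2.COLOR_RGB2BGR))
    return s
def px2w(s,u,v,z):
    K=np.array(s['intrinsics']);Rm=np.array(s['rotation']);e=np.array(s['eye'])
    if Rm.size==4: Rm=R.from_quat(Rm).as_matrix()
    d=Rm.reshape(3,3)@np.linalg.solve(K,[u,v,1.]); return e+d*(z-e[2])/d[2]
def w2px(s,p):
    K=np.array(s['intrinsics']);Rm=np.array(s['rotation']).reshape(3,3)
    c=K@(Rm.T@(np.array(p)-np.array(s['eye'])));return c[:2]/c[2]
E
python3 - <<'E'
from h import *
a=snap('top','top1.png');b=snap('scene','sc1.png')
for s in(a,b): print(s['intrinsics'],s['eye'],s['rotation'])
x=readout.sense();print(x['t'],x['tcp_pos'],x['tool_rot'],x['force'])
import pickle;pickle.dump((a,b),open('s1.pkl','wb'))
E
```

```text
pics
[[536.71558079   0.         319.11828002]
 [  0.         536.71558079 241.01144458]
 [  0.           0.           1.        ]] [ 0.36949846 -0.00983338  1.28239282] [-0.70453179  0.70636842 -0.04091564  0.05481358]
[[540.64688363   0.         320.33121257]
 [  0.         540.64688363 241.88208049]
 [  0.           0.           1.        ]] [-0.21810435  0.1432387   1.43331371] [-0.62602708  0.73587951 -0.20093605  0.16185223]
0.1 [0.22027423 0.58422407 0.23840515] [ 1.79412414e-01  9.83773443e-01 -9.40629334e-04 -3.36595661e-04] [-0.31438993 -0.72389134 -0.23875259]
```

View pics/top1.png

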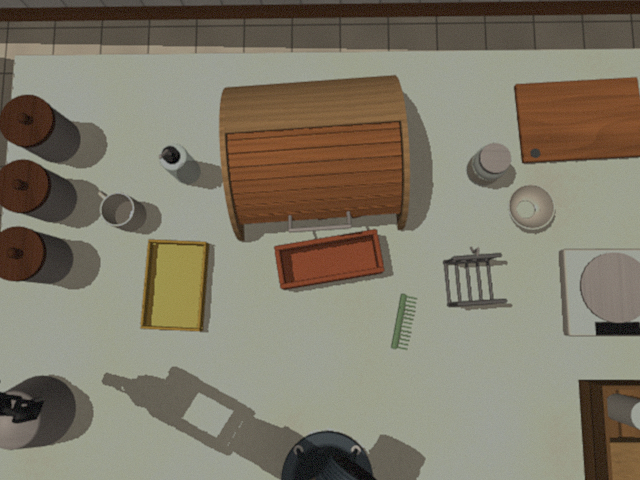

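View pics/sc1.png

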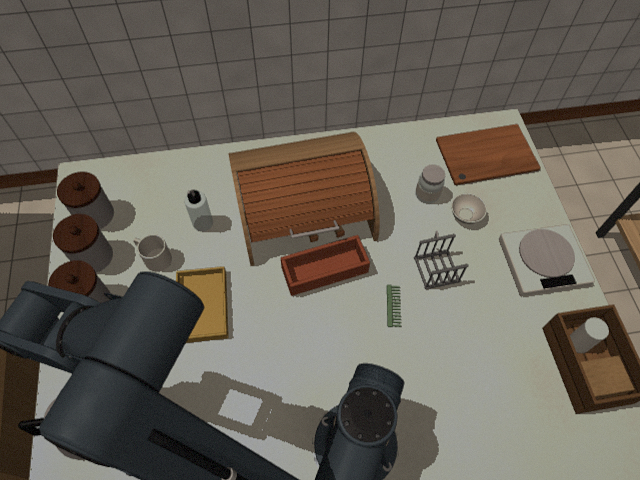

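```bash
sed -i 's/    if Rm.size/    Rm=np.array(Rm)\n    if Rm.size/; s/Rm=np.array(s\[.rotation.\]).reshape(3,3)/Rm=R.from_quat(s["rotation"]).as_matrix()/' h.py
python3 - <<'E'
from h import *
import pickle;a,b=pickle.load(open('s1.pkl','rb'))
A=cv2.resize(a['pixels'][190:310,210:410],None,fx=4,fy=4,interpolation=cv2.INTER_CUBIC)[:,:,::-1]
B=cv2.resize(b['pixels'][190:310,220:395],None,fx=4,fy=4,interpolation=cv2.INTER_CUBIC)[:,:,::-1]
cv2.imwrite('pics/cA.png',A);cv2.imwrite('pics/cB.png',B)
E
```

```text
(no output)
```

View pics/cA.png

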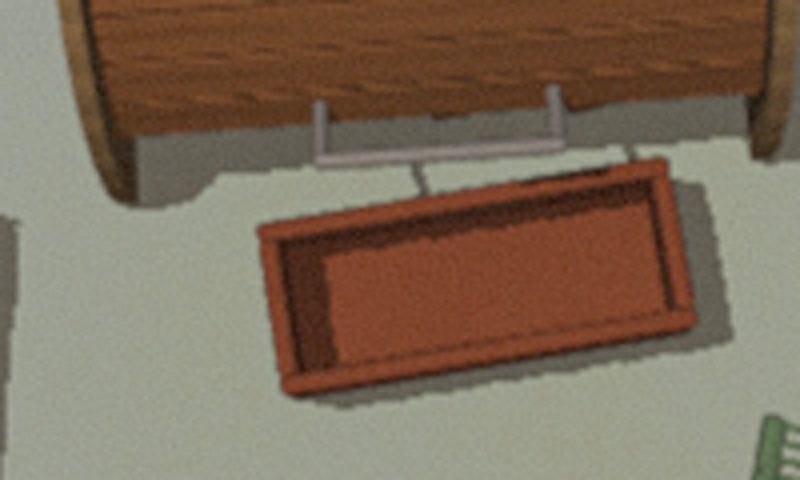

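View pics/cB.png

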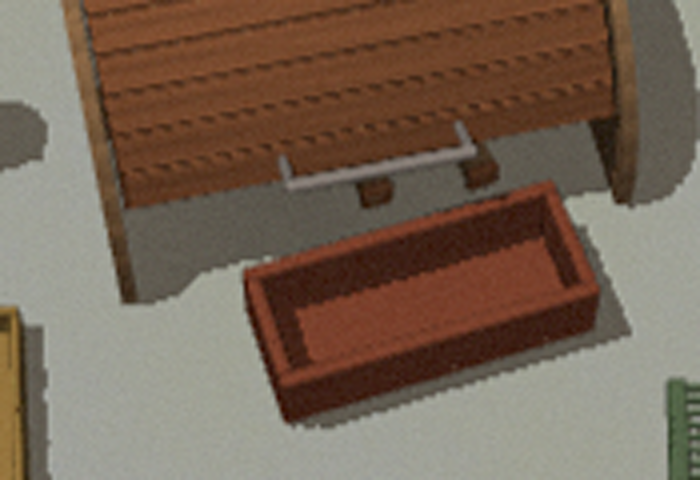

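```bash
cat >> h.py <<'E'
def tri(a,ua,b,ub):
    ea,eb=a['eye'],b['eye'];da=px2w(a,*ua,0)-ea;db=px2w(b,*ub,0)-eb
    t=np.linalg.lstsq(np.c_[da,-db],eb-ea,rcond=None)[0]
    p,q=ea+t[0]*da,eb+t[1]*db;return (p+q)/2,np.linalg.norm(p-q)
E
python3 - <<'E'
from h import *
np.set_printoptions(precision=4,suppress=True)
import pickle;a,b=pickle.load(open('s1.pkl','rb'))
cA=lambda u,v:(u/4+210-.375,v/4+190-.375);cB=lambda u,v:(u/4+220-.375,v/4+190-.375)
hl=tri(a,cA(322,160),b,cB(290,185));hr=tri(a,cA(560,146),b,cB(472,152));print('handle',hl,hr)
print('feet top',px2w(a,*cA(123,205),0),px2w(a,*cA(762,160),0),'scene',px2w(b,*cB(128,302),0),px2w(b,*cB(625,205),0))
T=[px2w(a,*cA(*p),.07) for p in[(260,228),(665,160),(695,327),(287,395)]];print('trough',np.array(T)[:,:2],np.mean(T,0))
e=T[0]-T[1]+T[3]-T[2];print(np.arctan2(-e[0],e[1]))
for p in[(375,203),(480,188)]: print('toy nearbottom',px2w(b,*cB(*p),0))
D=[px2w(a,*p,.034) for p in[(148,240),(208,241),(204,331),(141,328)]];print('dish',np.array(D)[:,:2],np.mean(D,0))
for n,p,z in[('bottle',(172,155),.19),('comb',(403,322),.01),('mug',(118,209),.085),('rack',(475,280),.06),('jar',(494,158),.11)]:print(n,px2w(a,*p,z))
E
```

```text
handle (array([0.5531, 0.077 , 0.1239]), np.float64(0.0014958329751296744)) (array([ 0.5601, -0.0537,  0.1239]), np.float64(0.0003200856493855496))
feet top [0.5455 0.2058 0.    ] [ 0.5713 -0.1801  0.    ] scene [0.5449 0.2046 0.    ] [ 0.5686 -0.1795  0.    ]
trough [[ 0.5223  0.1155]
 [ 0.5605 -0.1156]
 [ 0.4651 -0.131 ]
 [ 0.4273  0.0993]] [ 0.4938 -0.008   0.07  ]
0.16324118304340324
toy nearbottom [ 0.6003  0.0095 -0.    ]
toy nearbottom [ 0.6009 -0.0724 -0.    ]
dish [[0.5438 0.4192]
 [0.5408 0.2767]
 [0.3314 0.2803]
 [0.3384 0.4268]] [0.4386 0.3508 0.034 ]
bottle [0.7031 0.3222 0.19  ]
comb [ 0.3512 -0.1808  0.01  ]
mug [0.6085 0.4738 0.085 ]
rack [ 0.4457 -0.3387  0.06  ]
jar [ 0.7153 -0.3785  0.11  ]
```

>>> send_rows:
  commands: "85 0 0 0 1;85 0 0 0 1;85 0 0 0 1;85 0 0 0 1;85 0 0 0 1;85 0 0 0 1;85 0 0 0 1;85 0 0 0 1;85 0 0 0 1;85 0 0 0 1;85 0 0 0 1;85 0 0 0 1;85 0 0 0 1;85 0 0 0 1;85 0 0 0 1;85 0 0 0 1;85 0 0 0 0.5;85 0 0 0 0"
  grip_force: 30

```text
t: 1.6
tcp_pos: [0.2204, 0.5844, 0.2388]
tool_rot: [0.686, 0.727, -0.001, 0.0]
force: [0.7, 0.7, 0.1]
finger_gap: 0.994
gripper_force: 0.0
```

```bash
cat >> h.py <<'E'
BO=np.array([.568,.0127]);BY=.058
def b2w(x,y): c,s=np.cos(BY),np.sin(BY);return BO+[c*x-s*y,s*x+c*y]
def w2b(x,y): c,s=np.cos(BY),np.sin(BY);d=np.array([x,y])-BO;return np.array([c*d[0]+s*d[1],-s*d[0]+c*d[1]])
def go(p,yaw=None):  # need: shift in tool axes (units of rows), spin
    s=readout.sense();Rm=R.from_quat(s['tool_rot']).as_matrix()
    d=Rm.T@(np.array(p)-s['tcp_pos'])/.02
    ya=np.degrees(np.arctan2(Rm[1,1],Rm[0,1]))
    print('tcp',np.round(s['tcp_pos'],4),'yaw_y',ya.round(2),'units',d.round(2),'spin', None if yaw is None else round((ya-yaw)/4,2),'F',np.round(s['force'],1),'gap',round(s['finger_gap'],3),'t',s['t'])
E
python3 -c "
from h import *
go([.557,.012,.239],3.3)"
```

```text
tcp [0.2204 0.5844 0.2388] yaw_y 3.3 units [-2.954e+01  1.516e+01  1.000e-02] spin -0.0 F [0.7 0.7 0.1] gap 0.994 t 1.6
```

>>> send_rows:
  commands: "85 -0.8 0.41 0 0;85 -0.8 0.41 0 0;85 -0.8 0.41 0 0;85 -0.8 0.41 0 0;85 -0.8 0.41 0 0;85 -0.8 0.41 0 0;85 -0.8 0.41 0 0;85 -0.8 0.41 0 0;85 -0.8 0.41 0 0;85 -0.8 0.41 0 0;85 -0.8 0.41 0 0;85 -0.8 0.41 0 0;85 -0.8 0.41 0 0;85 -0.8 0.41 0 0;85 -0.8 0.41 0 0;85 -0.8 0.41 0 0;85 -0.8 0.41 0 0;85 -0.8 0.41 0 0;85 -0.8 0.41 0 0"

```text
t: 3.18
tcp_pos: [0.394, 0.2894, 0.2392]
tool_rot: [0.686, 0.728, -0.0, -0.0]
force: [0.2, 0.2, 0.5]
finger_gap: 0.996
gripper_force: 0.0
```

>>> send_rows:
  commands: "85 -0.8 0.41 0 0;85 -0.8 0.41 0 0;85 -0.8 0.41 0 0;85 -0.8 0.41 0 0;85 -0.8 0.41 0 0;85 -0.8 0.41 0 0;85 -0.8 0.41 0 0;85 -0.8 0.41 0 0;85 -0.8 0.41 0 0;85 -0.8 0.41 0 0;85 -0.8 0.41 0 0;85 -0.8 0.41 0 0;85 -0.8 0.41 0 0;85 -0.8 0.41 0 0;85 -0.8 0.41 0 0;85 -0.8 0.41 0 0;85 -0.8 0.41 0 0;85 -0.8 0.41 0 0;85 0 0 0 0;85 0 0 0 0"

```text
t: 4.85
tcp_pos: [0.5578, 0.0109, 0.2389]
tool_rot: [0.687, 0.727, -0.0, -0.0]
force: [-0.7, 0.2, 0.1]
finger_gap: 0.996
gripper_force: 0.0
```

```bash
python3 -c "
from h import *
go([.557,.012,.120],3.3)
s=snap('wrist','w1.png')"
```

```text
tcp [0.5578 0.0109 0.2389] yaw_y 3.27 units [ 0.06 -0.03  5.95] spin -0.01 F [-0.7  0.2  0.1] gap 0.996 t 4.85
```

View pics/w1.png

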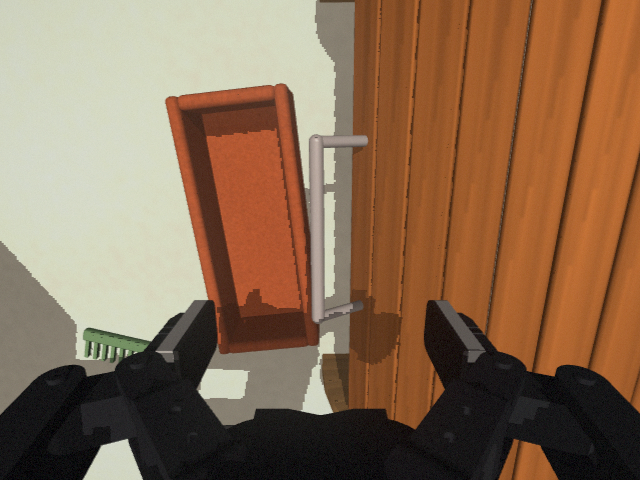

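>>> send_rows:
  commands: "32 0 0 0 0;32 0 -0.15 0.5 0;32 0 0 0.6 0;32 0 0 1 0;32 0 0 1 0;32 0 0 1 0;32 0 0 1 0;32 0 0 0.5 0;32 0 0 0.5 0;32 0 0 0 0;32 0 0 0 0;0 0 0 0 0;0 0 0 0 0;0 0 0 0 0;0 0 0 0 0;0 0 0 0 0;0 0 0 0 0"

```text
t: 6.32
tcp_pos: [0.555, 0.0111, 0.1179]
tool_rot: [0.686, 0.727, 0.0, 0.0]
force: [-0.5, 0.6, 3.1]
finger_gap: 0.104
gripper_force: 29.4
```

>>> send_rows:
  commands: "0 0 0.37 -0.61 0;0 0 0.41 -0.59 0;0 0 0.44 -0.56 0;0 0 0.48 -0.53 0;0 0 0.52 -0.5 0;0 0 0.55 -0.46 0;0 0 0.58 -0.42 0;0 0 0.6 -0.38 0"

```text
t: 6.98
tcp_pos: [0.6309, 0.0162, 0.1972]
tool_rot: [0.686, 0.727, -0.003, -0.003]
force: [-5.3, 0.6, 0.9]
finger_gap: 0.104
gripper_force: 29.5
```

>>> send_rows:
  commands: "0 0 0.63 -0.34 0;0 0 0.65 -0.3 0;0 0 0.67 -0.26 0;0 0 0.68 -0.21 0;0 0 0.7 -0.16 0;0 0 0.71 -0.12 0;0 0 0.71 -0.07 0;0 0 0.72 -0.02 0;0 0 0.15 0 0;0 0 0 0 0;0 0 0 0 0"

```text
t: 7.9
tcp_pos: [0.7407, 0.0233, 0.2285]
tool_rot: [0.686, 0.728, -0.004, -0.005]
force: [-13.8, 2.3, 9.3]
finger_gap: 0.103
gripper_force: 31.3
```

```bash
python3 -c "
from h import *
go([.557,.012,.120],3.3)
print(w2b(*readout.sense()['tcp_pos'][:2]))
s=snap('top','t2.png')"
```

```text
tcp [0.7407 0.0233 0.2285] yaw_y 3.37 units [-0.03 -9.13  5.55] spin 0.02 F [-13.8   2.3   9.3] gap 0.103 t 7.9
[0.17299571 0.00053332]
```

View pics/t2.png

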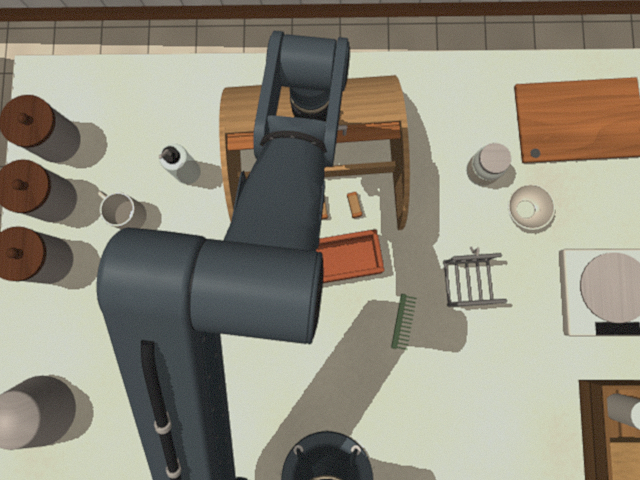

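>>> send_rows:
  commands: "30 0 -0.1 0 0;30 0 0 0 0;30 0 0 0 0;30 0 0 -1 0;30 0 0 -1 0;30 0 0 -1 0;30 0 0 -1 0;30 -0.6 -0.6 0 0;30 -0.6 -0.6 0 0;30 -0.6 -0.6 0 0;30 -0.6 -0.6 0 0;30 -0.6 -0.6 0 0;30 -0.6 -0.6 0 0;30 -0.6 -0.6 0 0;30 -0.6 -0.6 0 0;30 0 0 0 0;30 0 0 0 0"

```text
t: 9.37
tcp_pos: [0.6539, -0.0799, 0.3079]
tool_rot: [0.687, 0.727, 0.0, 0.0]
force: [0.4, 0.0, 0.1]
finger_gap: 0.352
gripper_force: 0.0
```

```bash
python3 -c "
from h import *
go([.557,.012,.120],3.3)
print(w2b(*readout.sense()['tcp_pos'][:2]))
s=snap('wrist','w2.png')
import pickle;pickle.dump(s,open('w2.pkl','wb'));print(s['eye'])
s=snap('top');pickle.dump(s,open('t2.pkl','wb'))
"
```

```text
tcp [ 0.6539 -0.0799  0.3079] yaw_y 3.23 units [ 4.86 -4.59  9.39] spin -0.02 F [0.4 0.  0.1] gap 0.352 t 9.3667
[ 0.08040225 -0.09744157]
[ 0.65047138 -0.00723431  0.44291284]
```

View pics/w2.png

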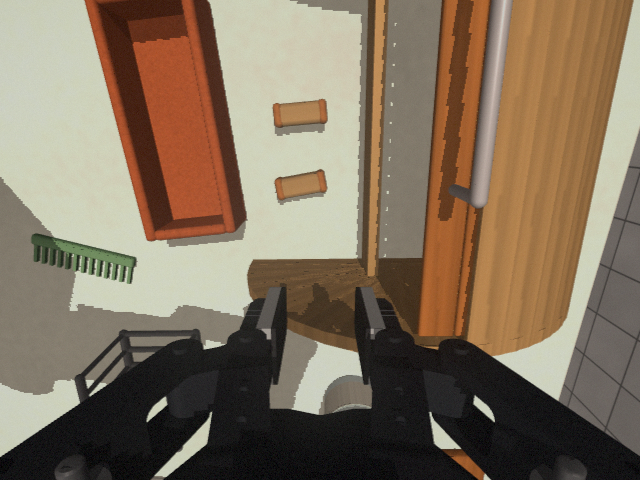

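```bash
python3 -c "
from h import *
import pickle;s=pickle.load(open('w2.pkl','rb'))
for e in [((275,115),(326,110)),((277,188),(325,180)),((300,113),)*2,((301,185),)*2]:
  p=[px2w(s,*q,.024) for q in e];print([w2b(*x[:2]).round(4) for x in p],p[0][:2].round(4),p[1][:2].round(4))
print('top of img bay',w2b(*px2w(s,300,0,0)[:2]))
print('backboard front-top z.06',w2b(*px2w(s,371,100,.06)[:2]),w2b(*px2w(s,371,270,.06)[:2]))
t=pickle.load(open('t2.pkl','rb'));A=t['pixels'][130:260,210:420];cv2.imwrite('pics/ct2.png',cv2.resize(A,None,fx=3,fy=3)[:,:,::-1])
"
```

```text
[array([ 0.0309, -0.0055]), array([ 0.0876, -0.0003])] [0.5992 0.009 ] [0.6554 0.0175]
[array([ 0.0303, -0.0867]), array([ 0.0867, -0.0773])] [ 0.6033 -0.0721] [ 0.659  -0.0595]
[array([ 0.0587, -0.0034]), array([ 0.0587, -0.0034])] [0.6268 0.0127] [0.6268 0.0127]
[array([ 0.0586, -0.0832]), array([ 0.0586, -0.0832])] [ 0.6313 -0.0669] [ 0.6313 -0.0669]
top of img bay [0.05941677 0.11297536]
backboard front-top z.06 [0.13217551 0.00700366] [ 0.13950165 -0.17584465]
```

View pics/ct2.png

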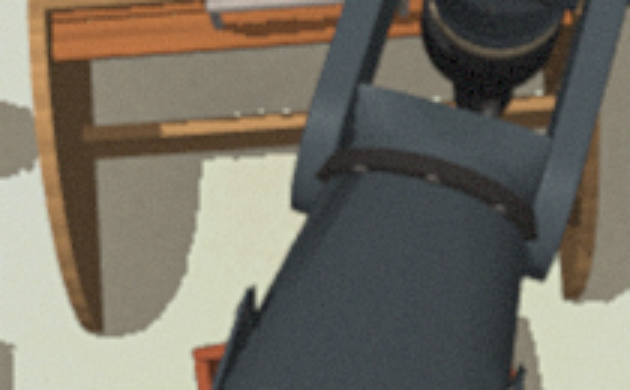

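>>> send_rows:
  commands: "60 0 0 0 -1;60 0 0 0 -1;60 0 0 0 -1;60 0 0 0 -1;60 0 0 0 -1;60 0 0 0 -1;60 0 0 0 -1;60 0 0 0 -1;60 0 0 0 -1;60 0 0 0 -1;60 0 0 0 -1;60 0 0 0 -1;60 0 0 0 -1;60 0 0 0 -1;60 0 0 0 -1;60 0 0 0 -1;60 0 0 0 -1;60 0 0 0 -1;60 0 0 0 -1;60 0 0 0 -1"

```text
t: 11.13
tcp_pos: [0.6546, -0.0782, 0.3077]
tool_rot: [0.056, 0.998, 0.0, 0.0]
force: [0.5, -0.3, 0.8]
finger_gap: 0.699
gripper_force: 0.0
```

>>> send_rows:
  commands: "60 0 0 0 -1;60 0 0 0 -1;60 0 0 0 -1;60 0 0 0 -1;60 0 0 0 -0.8;60 0 0 0 0;60 0 0 0 0"

```text
t: 11.72
tcp_pos: [0.6543, -0.0784, 0.3077]
tool_rot: [-0.109, 0.994, 0.0, 0.0]
force: [-0.5, -0.9, 0.2]
finger_gap: 0.704
gripper_force: 0.0
```

```bash
python3 -c "
from h import *
go([.6313,-.0669,.014],102.7)"
```

```text
tcp [ 0.6543 -0.0784  0.3077] yaw_y 102.51 units [ 1.    0.81 14.68] spin -0.05 F [-0.5 -0.9  0.2] gap 0.704 t 11.7167
```

>>> send_rows:
  commands: "60 0.5 0.4 1 0;60 0.5 0.41 1 0;60 0 0 1 0;60 0 0 1 0;60 0 0 1 0;60 0 0 1 0;60 0 0 1 0;60 0 0 1 0;60 0 0 1 0;60 0 0 1 0;60 0 0 1 0;60 0 0 1 0;60 0 0 1 0;60 0 0 0.9 0;60 0 0 0.8 0;60 0 0 0 0;60 0 0 0 0"

```text
t: 13.13
tcp_pos: [0.6304, -0.0674, 0.013]
tool_rot: [-0.109, 0.994, 0.0, -0.001]
force: [-0.9, 0.5, -0.9]
finger_gap: 0.7
gripper_force: 0.0
```

>>> send_rows:
  commands: "0 0 0 0 0;0 0 0 0 0;0 0 0 0 0;0 0 0 0 0;0 0 0 0 0;0 0 0 0 0;0 0 0 0 0;0 0 0 0 0"
  grip_force: 40

```text
t: 13.8
tcp_pos: [0.6318, -0.068, 0.0154]
tool_rot: [-0.109, 0.994, -0.001, 0.001]
force: [-0.0, 0.3, 5.6]
finger_gap: 0.268
gripper_force: 40.3
```

>>> send_rows:
  commands: "0 0 0 -0.5 0;0 0 0 -1 0;0 0 0 -1 0;0 0 0 -1 0;0 0 0 -1 0;0 0 0 -1 0;0 0 0 -0.5 0;0 0.97 0.22 0 0;0 0.97 0.22 0 0;0 0.97 0.22 0 0;0 0.97 0.22 0 0;0 0.97 0.22 0 0;0 0.97 0.22 0 0;0 0.97 0.22 0 0;0 0.97 0.22 0 0;0 0.97 0.22 0 0;0 0 0 0 0"

```text
t: 15.22
tcp_pos: [0.4461, -0.0654, 0.1335]
tool_rot: [-0.109, 0.994, 0.002, -0.004]
force: [-0.6, -0.2, -0.7]
finger_gap: 0.271
gripper_force: 39.6
```

>>> send_rows:
  commands: "0 -0.3 0.96 0 0;0 -0.3 0.96 0 0;0 -0.3 0.96 0 0;0 -0.3 0.96 0 0;0 -0.3 0.96 0 0;0 -0.3 0.96 0 0;0 -0.3 0.96 0 0;0 -0.3 0.96 0 0;0 -0.3 0.96 0 0;0 -0.3 0.96 0 0;0 -0.3 0.96 0 0;0 -0.3 0.96 0 0;0 -0.3 0.96 0 0;0 -0.3 0.96 0 0;0 -0.3 0.96 0 0;0 -0.3 0.96 0 0;0 -0.3 0.96 0 0;0 -0.3 0.96 0 0;0 -0.3 0.96 0 0"

```text
t: 16.8
tcp_pos: [0.4843, 0.3154, 0.1339]
tool_rot: [-0.109, 0.994, 0.0, 0.0]
force: [0.0, 0.9, -0.2]
finger_gap: 0.274
gripper_force: 39.6
```

```bash
python3 -c "
from h import *
go([.485,.35,.025],102.7)"
```

```text
tcp [0.4843 0.3154 0.1339] yaw_y 102.53 units [-0.41  1.68  5.44] spin -0.04 F [ 0.   0.9 -0.2] gap 0.274 t 16.8
```

>>> send_rows:
  commands: "0 -0.2 0.84 0 0;0 -0.2 0.84 0.4 0;0 0 0 1 0;0 0 0 1 0;0 0 0 1 0;0 0 0 1 0;0 0 0 0.8 0;0 0 0 0.3 0;0 0 0 0 0;0 0 0 0 0"

```text
t: 17.63
tcp_pos: [0.4849, 0.3489, 0.0239]
tool_rot: [-0.109, 0.994, 0.0, 0.0]
force: [-0.4, 0.1, -1.1]
finger_gap: 0.272
gripper_force: 39.7
```

>>> send_rows:
  commands: "45 0 0 0 0;45 0 0 0 0;45 0 0 0 0;45 0 0 -0.5 0;45 0 0 -1 0;45 0 0 -1 0;45 0 0 -1 0;45 0 0 -1 0;45 0 0 -1 0;45 0.2 -0.96 0 0.2;45 0.2 -0.96 0 0.2;45 0.2 -0.96 0 0.2;45 0.2 -0.96 0 0.2;45 0.2 -0.96 0 0.2;45 0 0 0 0"

```text
t: 18.88
tcp_pos: [0.4823, 0.2476, 0.1347]
tool_rot: [-0.073, 0.997, -0.001, -0.001]
force: [0.7, 0.5, -0.6]
finger_gap: 0.528
gripper_force: 0.0
```

```bash
python3 -c "
from h import *
import pickle
s=snap('top');pickle.dump(s,open('t3.pkl','wb'));cv2.imwrite('pics/t3.png',cv2.resize(s['pixels'][130:340,130:420],None,fx=2.6,fy=2.6,interpolation=2)[:,:,::-1])
go([.6268,.0127,.13],98.6)"
```

```text
tcp [0.4828 0.2491 0.1348] yaw_y 98.38 units [ -5.4  -12.74   0.24] spin -0.05 F [-0.2  0.4 -0.2] gap 0.526 t 18.9333
```

View pics/t3.png

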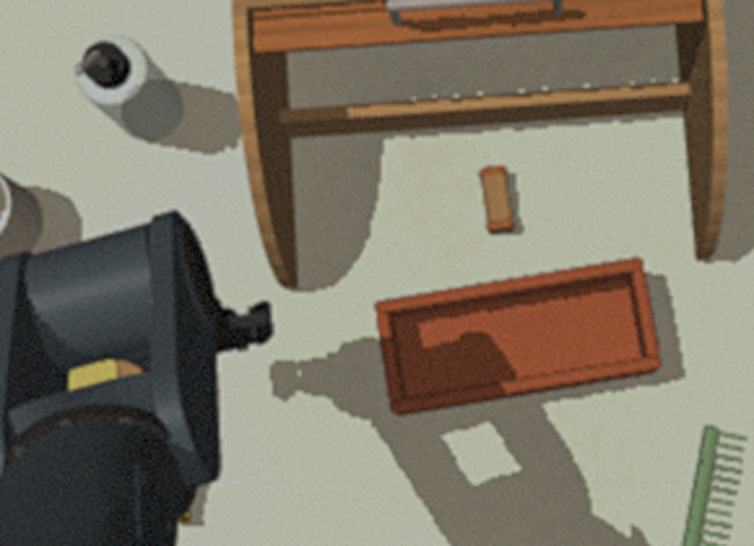

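```bash
python3 -c "
from h import *
import pickle
s=pickle.load(open('t3.pkl','rb'))
f=lambda u,v:(130+u/2.6-.3,130+v/2.6-.3)
print([px2w(s,*f(*p),.024)[:2].round(4) for p in [(497,200),(493,169),(501,231)]])
for p in [(245,20),(285,288),(716,20),(705,258)]: print(px2w(s,*f(*p),0)[:2])
print('bb top front edge',[px2w(s,*f(*p),.06)[:2] for p in [(290,123),(685,97)]])
"
```

```text
[array([0.6239, 0.0106]), array([0.653 , 0.0142]), array([0.595, 0.007])]
[0.80530346 0.25168907]
[0.54646145 0.20843456]
[ 0.80173234 -0.19729307]
[ 0.57300032 -0.1818959 ]
bb top front edge [array([0.68832276, 0.19653599]), array([ 0.71001755, -0.15911233])]
```

>>> send_rows:
  commands: "60 0.145 -0.98 0 0;60 0.145 -0.98 0 0;60 0.145 -0.98 0 0;60 0.145 -0.98 0 0;60 0.145 -0.98 0 0;60 0.145 -0.98 0 0;60 0.145 -0.98 0 0;60 0.145 -0.98 0 0;60 0.145 -0.98 0 0;60 0.145 -0.98 0 0;60 0.145 -0.98 0 0;60 0.145 -0.98 0 0;60 -0.885 -0.13 0 0;60 -0.885 -0.13 0 0;60 -0.885 -0.13 0 0;60 -0.885 -0.13 0 0;60 -0.885 -0.13 0 0;60 -0.885 -0.13 0 0;60 -0.885 -0.13 0 0;60 -0.885 -0.13 0 0"

```text
t: 20.6
tcp_pos: [0.6279, 0.0141, 0.1345]
tool_rot: [-0.075, 0.997, 0.0, 0.001]
force: [0.3, -0.5, -1.0]
finger_gap: 0.702
gripper_force: 0.0
```

>>> send_rows:
  commands: "60 0 0 1 0;60 0 0 1 0;60 0 0 1 0;60 0 0 1 0;60 0 0 1 0;60 0 0 0.9 0;60 0 0 0 0;60 0 0 0 0"

```text
t: 21.27
tcp_pos: [0.6262, 0.0139, 0.0154]
tool_rot: [-0.075, 0.997, 0.0, -0.001]
force: [0.2, 1.0, 0.9]
finger_gap: 0.7
gripper_force: 0.0
```

>>> send_rows:
  commands: "0 0 0 0 0;0 0 0 0 0;0 0 0 0 0;0 0 0 0 0;0 0 0 0 0;0 0 0 0 0;0 0 0 0 0;0 0 0 0 0"

```text
t: 21.93
tcp_pos: [0.6277, 0.013, 0.0176]
tool_rot: [-0.074, 0.997, -0.0, 0.002]
force: [1.1, 0.8, 6.6]
finger_gap: 0.271
gripper_force: 40.0
```

>>> send_rows:
  commands: "0 0 0 -0.5 0;0 0 0 -1 0;0 0 0 -1 0;0 0 0 -1 0;0 0 0 -1 0;0 0 0 -1 0;0 0 0 -0.5 0;0 0.93 0.137 0 0;0 0.93 0.137 0 0;0 0.93 0.137 0 0;0 0.93 0.137 0 0;0 0.93 0.137 0 0;0 0.93 0.137 0 0;0 0.93 0.137 0 0;0 0.93 0.137 0 0;0 0.93 0.137 0 0;0 0.93 0.137 0 0"

```text
t: 23.35
tcp_pos: [0.4372, 0.0126, 0.136]
tool_rot: [-0.074, 0.997, 0.0, -0.0]
force: [-0.0, 0.5, 0.2]
finger_gap: 0.266
gripper_force: 39.2
```

>>> send_rows:
  commands: "0 0 1 0 0;0 0 1 0 0;0 0 1 0 0;0 0 1 0 0;0 0 1 0 0;0 0 1 0 0;0 0 1 0 0;0 0 1 0 0;0 0 1 0 0;0 0 1 0 0;0 0 1 0 0;0 0 1 0 0;0 0 1 0 0;0 0 1 0 0;0 0 1 0 0;0 0 1 0 0;0 0 1 0 0;0 0 0 0 0"

```text
t: 24.85
tcp_pos: [0.3878, 0.3517, 0.1361]
tool_rot: [-0.076, 0.997, 0.001, 0.001]
force: [-0.1, -0.7, -0.4]
finger_gap: 0.272
gripper_force: 39.3
```

```bash
python3 -c "
from h import *
go([.39,.35,.0255],98.6)"
```

```text
tcp [0.3878 0.3517 0.1361] yaw_y 98.68 units [-0.09 -0.11  5.53] spin 0.02 F [-0.1 -0.7 -0.4] gap 0.272 t 24.85
```

>>> send_rows:
  commands: "0 0 0 1 0;0 0 0 1 0;0 0 0 1 0;0 0 0 1 0;0 0 0 1 0;0 0 0 0.45 0;0 0 0 0 0;45 0 0 0 0;45 0 0 0 0;45 0 0 0 0;45 0 0 0 0;45 0 0 -0.5 0;45 0 0 -1 0;45 0 0 -1 0;45 0 0 -1 0;45 0 0 -1 0;45 0 0 -1 0;45 0 0 0 0.7;45 0 0 0 0.7"

```text
t: 26.43
tcp_pos: [0.3888, 0.3494, 0.1397]
tool_rot: [-0.025, 1.0, 0.001, 0.002]
force: [-0.8, -0.2, -0.1]
finger_gap: 0.525
gripper_force: 0.0
```

>>> send_rows:
  commands: "0 0 -1 0 0;0 0 -1 0 0;0 0 -1 0 0;0 0 -1 0 0;0 0 -1 0 0;0 0 -1 0 0;0 0 -1 0 0;0 0 -1 0 0;0 0 -1 0 0;0 0 -1 0 0;0 0 -1 0 0;0 0 -1 0 0;0 0 -1 0 0;0 0 0 0 0"

```text
t: 27.6
tcp_pos: [0.402, 0.0869, 0.1378]
tool_rot: [-0.024, 1.0, -0.0, 0.001]
force: [0.0, -0.2, -0.4]
finger_gap: -0.002
gripper_force: 0.0
```

```bash
python3 -c "
from h import *
import pickle
s=snap('top');pickle.dump(s,open('t4.pkl','wb'));cv2.imwrite('pics/t4.png',cv2.resize(s['pixels'][130:340,130:420],None,fx=2.6,fy=2.6,interpolation=2)[:,:,::-1])
go([.38,.085,.03],93.4)"
```

```text
tcp [0.4017 0.088  0.1378] yaw_y 92.75 units [ 1.1  -0.1   5.39] spin -0.16 F [-0.4  0.1  0.2] gap -0.001 t 27.65
```

View pics/t4.png

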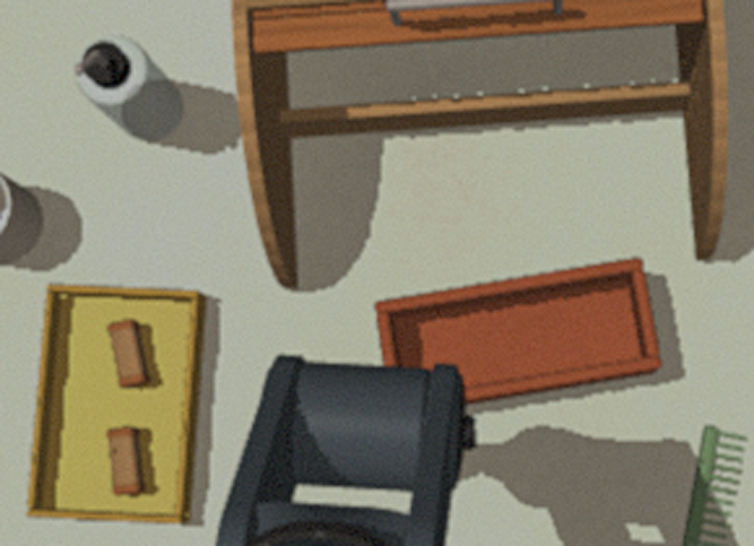

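```bash
cat >> h.py <<'E'
def goB(x,y,z): go([*b2w(x,y),z],93.4); print('tcp bay',w2b(*readout.sense()['tcp_pos'][:2]).round(4))
def trough(s=None,ylim=(-.18,.18)):
    s=s or snap('top');im=s['pixels'].astype(int);r,g,b=im[...,0],im[...,1],im[...,2]
    m=(r>60)&(r>2.0*g)&(r>2.2*b); P=[]
    for u in range(215,412):
        vs=np.nonzero(m[:,u])[0]
        for v in vs:  # topmost red pixel of a run, inside the region
            x,y=w2b(*px2w(s,u,v-.5,.07)[:2])
            if -.2<x<.15 and ylim[0]<y<ylim[1] and m[v:v+3,u].all(): P.append((x,y));break
    P=np.array(P)
    best=None;rng=np.random.default_rng(0)
    for _ in range(400):
        i,j=rng.choice(len(P),2,False)
        if abs(P[i,1]-P[j,1])<.05: continue
        k=(P[i,0]-P[j,0])/(P[i,1]-P[j,1]);q=np.abs(P[:,0]-P[i,0]-k*(P[:,1]-P[i,1]))<.0025
        if best is None or q.sum()>best.sum(): best=q
    k,c=np.polyfit(P[best,1],P[best,0],1);Y=P[best,1]
    print('far edge: slope(lead left) mm/240',round(k/np.hypot(1,k)*240,1),'ylo,yhi',Y.min().round(4),Y.max().round(4),'x at lo,hi',[round(k*q+c,4) for q in(Y.min(),Y.max())],'n',len(Y))
    n=np.hypot(1,k);
    for yc in (Y.max()-.12/n,Y.min()+.12/n):
        f=np.array([k*yc+c,yc]);cen=f-.05*np.array([1,-k])/n
        ax=np.array([1,-k])/n;ay=np.array([k,1])/n
        print(' centre',cen.round(4),'nearL',(cen-.05*ax+.12*ay).round(4),'nearR',(cen-.05*ax-.12*ay).round(4))
E
python3 -c "
from h import *
import pickle
goB(-.175,.078,.03)
trough(pickle.load(open('t3.pkl','rb')));trough(pickle.load(open('t4.pkl','rb')))"
```

```text
tcp [0.4017 0.088  0.1378] yaw_y 92.75 units [ 0.67 -0.35  5.39] spin -0.16 F [-0.4  0.1  0.2] gap -0.001 t 27.65
tcp bay [-0.1616  0.0848]Traceback (most recent call last):
  File "<string>", line 5, in <module>
    trough(pickle.load(open('t3.pkl','rb')));trough(pickle.load(open('t4.pkl','rb')))
    ~~~~~~^^^^^^^^^^^^^^^^^^^^^^^^^^^^^^^^^^
  File "h.py", line 40, in trough
    i,j=rng.choice(len(P),2,False)
        ~~~~~~~~~~^^^^^^^^^^^^^^^^
  File "numpy/random/_generator.pyx", line 864, in numpy.random._generator.Generator.choice
ValueError: a must be a positive integer unless no samples are taken
```

```bash
python3 -c "
from h import *
import pickle
s=pickle.load(open('t3.pkl','rb'));print(s['pixels'][246,330],s['pixels'][232,370],s['pixels'][205,322],s['pixels'][225,330])
print(s['pixels'].shape,s['pixels'][222:240,340].tolist())"
```

```text
[85 46 31] [146  77  46] [151 114  76] [181 185 166]
(480, 640, 3) [[178, 179, 162], [176, 179, 162], [177, 182, 159], [177, 180, 160], [175, 180, 160], [179, 183, 164], [179, 182, 166], [180, 183, 165], [179, 184, 163], [182, 186, 168], [182, 186, 165], [181, 188, 167], [163, 156, 143], [138, 95, 74], [146, 78, 53], [153, 83, 57], [144, 74, 51], [113, 59, 39]]
```

>>> send_rows:
  commands: "0 0.67 -0.35 0.4 -0.16;0 0 0 1 0;0 0 0 1 0;0 0 0 1 0;0 0 0 1 0;0 0 0 1 0;0 0 0 0 0"

```text
t: 28.23
tcp_pos: [0.3872, 0.0822, 0.0269]
tool_rot: [-0.031, 1.0, 0.0, -0.002]
force: [-0.4, 0.8, -0.5]
finger_gap: 0.001
gripper_force: 0.0
```

```bash
sed -i 's/(r>2.0\*g)&(r>2.2\*b)/(r>1.5*g)\&(r>1.8*b)/' h.py; python3 -c "
from h import *
import pickle
trough(pickle.load(open('t3.pkl','rb')));trough(pickle.load(open('t4.pkl','rb')))"
```

```text
far edge: slope(lead left) mm/240 -25.4 ylo,yhi -0.1278 0.1044 x at lo,hi [np.float64(-0.0135), np.float64(-0.0382)] n 93
 centre [-0.0752 -0.0202] nearL [-0.1376  0.0938] nearR [-0.1122 -0.1449]
 centre [-0.0759 -0.0138] nearL [-0.1383  0.1003] nearR [-0.1129 -0.1384]
far edge: slope(lead left) mm/240 -25.4 ylo,yhi -0.128 0.1043 x at lo,hi [np.float64(-0.0134), np.float64(-0.0381)] n 102
 centre [-0.0751 -0.0204] nearL [-0.1376  0.0937] nearR [-0.1122 -0.145 ]
 centre [-0.0758 -0.0139] nearL [-0.1382  0.1001] nearR [-0.1128 -0.1386]
```

>>> send_rows:
  commands: "0 -0.5 0 0 0;0 -0.5 0 0 0;0 -0.4 0 0 0;0 -0.3 0 0 0;0 -0.3 0 0 0;0 -0.3 0 0 0;0 -0.3 0 0 0;0 -0.3 0 0 0;0 -0.3 0 0 0;0 -0.2 0 0 0;0 0 0 0 0"

```text
t: 29.15
tcp_pos: [0.4517, 0.0867, 0.0294]
tool_rot: [-0.031, 1.0, 0.001, -0.005]
force: [-5.1, -0.6, 1.6]
finger_gap: 0.001
gripper_force: 0.0
```

```bash
python3 -c "
from h import *
trough(); goB(-.104,.078,.03)"
```

```text
far edge: slope(lead left) mm/240 9.5 ylo,yhi -0.1399 0.0932 x at lo,hi [np.float64(-0.0078), np.float64(0.0014)] n 103
 centre [-0.0533 -0.0247] nearL [-0.0985  0.0972] nearR [-0.108  -0.1426]
 centre [-0.053 -0.018] nearL [-0.0982  0.1039] nearR [-0.1077 -0.1359]
tcp [0.4517 0.0866 0.0294] yaw_y 93.57 units [-0.39 -0.13 -0.03] spin 0.04 F [-6.6 -0.8 -0.2] gap -0.002 t 29.2
tcp bay [-0.1118  0.0805]
```

>>> send_rows:
  commands: "0 -0.3 0 0 0;0 -0.23 0 0 0;0 0 0 0 0"

```text
t: 29.45
tcp_pos: [0.4616, 0.0873, 0.0295]
tool_rot: [-0.031, 1.0, 0.001, -0.005]
force: [-6.8, -1.5, 2.5]
finger_gap: -0.005
gripper_force: 0.0
```

```bash
python3 -c "
from h import *
trough(); goB(-.16,-.122,.03)"
```

```text
far edge: slope(lead left) mm/240 19.4 ylo,yhi -0.1423 0.0903 x at lo,hi [np.float64(-0.0056), np.float64(0.0133)] n 103
 centre [-0.0463 -0.0252] nearL [-0.0864  0.0984] nearR [-0.1058 -0.1408]
 centre [-0.0457 -0.0187] nearL [-0.0859  0.105 ] nearR [-0.1053 -0.1342]
tcp [0.4617 0.0872 0.0295] yaw_y 93.56 units [ 2.950e+00 -1.011e+01 -1.000e-02] spin 0.04 F [-7.6 -2.1  3.8] gap 0.002 t 29.5
tcp bay [-0.1018  0.0805]
```

>>> send_rows:
  commands: "0 0.5 0 0 0;0 0.9 0 0 0;0 0.8 0 0 0;0 0.7 -0.1 0 0;0 0 -1 0 0;0 0 -1 0 0;0 0 -1 0 0;0 0 -1 0 0;0 0 -1 0 0;0 0 -1 0 0;0 0 -1 0 0;0 0 -1 0 0;0 0 -1 0 0;0 0 -1 0 0;0 -0.8 0 0 0;0 -0.8 0 0 0;0 -0.3 0 0 0;0 -0.3 0 0 0;0 -0.3 0 0 0;0 -0.3 0 0 0"

```text
t: 31.17
tcp_pos: [0.4731, -0.1133, 0.0291]
tool_rot: [-0.032, 0.999, 0.002, -0.004]
force: [-7.7, -3.3, 0.8]
finger_gap: 0.005
gripper_force: 0.0
```

>>> send_rows:
  commands: "0 -0.3 0 0 0;0 -0.3 0 0 0;0 -0.3 0 0 0;0 0 0 0 0"

```text
t: 31.5
tcp_pos: [0.4922, -0.1126, 0.0291]
tool_rot: [-0.033, 0.999, 0.001, -0.003]
force: [-5.8, -2.7, 2.7]
finger_gap: -0.0
gripper_force: 0.0
```

```bash
python3 -c "
from h import *
trough(); goB(-.078,-.122,.03)"
```

```text
far edge: slope(lead left) mm/240 -10.1 ylo,yhi -0.1312 -0.0736 x at lo,hi [np.float64(0.0298), np.float64(0.0274)] n 19
 centre [-0.0176 -0.1956] nearL [-0.0726 -0.0778] nearR [-0.0625 -0.3176]
 centre [-0.0252 -0.0134] nearL [-0.0802  0.1044] nearR [-0.0701 -0.1354]
tcp [ 0.4923 -0.1128  0.0292] yaw_y 93.73 units [-0.24 -0.06 -0.04] spin 0.08 F [-5.7 -1.8  2.7] gap -0.002 t 31.55
tcp bay [-0.0828 -0.1209]
```

>>> send_rows:
  commands: "0 -0.28 0 0 0;0 -0.2 0 0 0;0 0 0 0 0"

```text
t: 31.8
tcp_pos: [0.501, -0.112, 0.0291]
tool_rot: [-0.033, 0.999, 0.001, -0.004]
force: [-6.2, -2.0, 3.2]
finger_gap: 0.003
gripper_force: 0.0
```

```bash
python3 -c "
from h import *
trough(); goB(-.12,-.122,.03)"
```

```text
far edge: slope(lead left) mm/240 34.3 ylo,yhi -0.1288 -0.0674 x at lo,hi [np.float64(0.0274), np.float64(0.0363)] n 8
 centre [-0.0304 -0.179 ] nearL [-0.0627 -0.0531] nearR [-0.097  -0.2906]
 centre [-0.0049 -0.0029] nearL [-0.0373  0.1231] nearR [-0.0716 -0.1145]
tcp [ 0.501  -0.112   0.0292] yaw_y 93.74 units [ 2.3  -0.05 -0.02] spin 0.09 F [-6.6 -2.1  1.2] gap -0.004 t 31.85
tcp bay [-0.0741 -0.1206]
```

>>> send_rows:
  commands: "0 0.5 0 0 0;0 0.8 0 0 0;0 0.8 0 0 0;0 0.8 0 0 0;0 0 1 0 0;0 0 1 0 0;0 0 1 0 0;0 0 1 0 0;0 0 1 0 0;0 0 1 0 0;0 0 1 0 0;0 0 1 0 0;0 0 1 0 0;0 0 1 0 0;0 0 0 0 0"

```text
t: 33.1
tcp_pos: [0.4333, 0.0851, 0.0295]
tool_rot: [-0.033, 0.999, 0.0, 0.0]
force: [0.1, 0.7, -0.6]
finger_gap: -0.001
gripper_force: 0.0
```

```bash
python3 -c "
from h import *
trough(); goB(-.08,.08,.03)"
```

```text
far edge: slope(lead left) mm/240 -21.4 ylo,yhi -0.1295 0.1039 x at lo,hi [np.float64(0.0401), np.float64(0.0191)] n 102
 centre [-0.02   -0.0201] nearL [-0.0805  0.0949] nearR [-0.059  -0.1441]
 centre [-0.0205 -0.0144] nearL [-0.081   0.1006] nearR [-0.0595 -0.1384]
tcp [0.4338 0.0839 0.0295] yaw_y 93.79 units [-2.49  0.04 -0.03] spin 0.1 F [-1.1 -0.  -0.1] gap -0.0 t 33.15
tcp bay [-0.1298  0.0789]
```

>>> send_rows:
  commands: "0 -0.8 0 0 0.1;0 -0.5 0 0 0;0 -0.3 0 0 0;0 -0.3 0 0 0;0 -0.3 0 0 0;0 -0.3 0 0 0;0 -0.3 0 0 0;0 -0.3 0 0 0;0 -0.3 0 0 0;0 -0.3 0 0 0;0 -0.2 0 0 0;0 0 0 0 0"

```text
t: 34.15
tcp_pos: [0.5067, 0.0872, 0.0279]
tool_rot: [-0.027, 1.0, 0.001, -0.006]
force: [-7.6, 3.2, 1.1]
finger_gap: 0.001
gripper_force: 0.0
```

```bash
python3 -c "
from h import *
trough(); goB(-.11,-.122,.03)"
```

```text
far edge: slope(lead left) mm/240 10.9 ylo,yhi -0.1393 0.0929 x at lo,hi [np.float64(0.0465), np.float64(0.0571)] n 102
 centre [ 0.0016 -0.0247] nearL [-0.0428  0.0974] nearR [-0.0538 -0.1423]
 centre [ 0.002  -0.0171] nearL [-0.0425  0.105 ] nearR [-0.0534 -0.1347]
tcp [0.5067 0.0872 0.0279] yaw_y 93.09 units [  2.61 -10.01  -0.09] spin -0.08 F [-6.8  2.8 -0.5] gap 0.003 t 34.2
tcp bay [-0.0569  0.0779]
```

>>> send_rows:
  commands: "0 -0.28 0 0 0;0 -0.2 0 0 0;0 0 0 0 0"

```text
t: 34.45
tcp_pos: [0.5172, 0.0873, 0.0278]
tool_rot: [-0.027, 1.0, 0.001, -0.005]
force: [-6.0, -0.2, 0.9]
finger_gap: 0.004
gripper_force: 0.0
```

```bash
python3 -c "
from h import *
trough(); goB(-.10,-.122,.03)"
```

```text
far edge: slope(lead left) mm/240 19.7 ylo,yhi -0.1419 0.09 x at lo,hi [np.float64(0.0502), np.float64(0.0693)] n 102
 centre [ 0.0096 -0.0255] nearL [-0.0303  0.0982] nearR [-0.0501 -0.141 ]
 centre [ 0.0102 -0.0182] nearL [-0.0297  0.1055] nearR [-0.0495 -0.1337]
tcp [0.5172 0.0872 0.0278] yaw_y 93.11 units [ 2.64 -9.98 -0.09] spin -0.07 F [-6.1 -0.4 -0.2] gap 0.0 t 34.5
tcp bay [-0.0464  0.0773]
```

>>> send_rows:
  commands: "0 0.5 0 0 0;0 0.8 0 0 0;0 0.8 0 0 0;0 0.55 0 0 -0.07;0 0 -1 0 0;0 0 -1 0 0;0 0 -1 0 0;0 0 -1 0 0;0 0 -1 0 0;0 0 -1 0 0;0 0 -1 0 0;0 0 -1 0 0;0 0 -1 0 0;0 0 -1 0 0;0 -0.8 0 0 0;0 -0.5 0 0 0;0 -0.3 0 0 0;0 -0.3 0 0 0;0 -0.3 0 0 0;0 -0.3 0 0 0"

```text
t: 36.17
tcp_pos: [0.5261, -0.1101, 0.028]
tool_rot: [-0.031, 1.0, 0.002, -0.005]
force: [-8.5, -2.3, 1.2]
finger_gap: 0.005
gripper_force: 0.0
```

>>> send_rows:
  commands: "0 -0.3 0 0 0;0 -0.3 0 0 0;0 -0.3 0 0 0;0 -0.3 0 0 0;0 -0.2 0 0 0;0 -0.1 0 0 0;0 0 0 0 0"

```text
t: 36.75
tcp_pos: [0.5562, -0.1085, 0.0279]
tool_rot: [-0.032, 0.999, 0.001, -0.005]
force: [-7.8, -1.8, 2.4]
finger_gap: 0.001
gripper_force: 0.0
```

```bash
python3 -c "
from h import *
goB(-.0195,-.122,.03);trough()"
```

```text
tcp [ 0.5562 -0.1085  0.0279] yaw_y 93.66 units [ 0.03 -0.08 -0.1 ] spin 0.07 F [-7.8 -1.8  2.4] gap 0.001 t 36.75
tcp bay [-0.0188 -0.1203]
far edge: slope(lead left) mm/240 -21.0 ylo,yhi -0.092 0.0081 x at lo,hi [np.float64(0.0927), np.float64(0.0839)] n 44
 centre [ 0.0446 -0.1158] nearL [-0.0157 -0.0006] nearR [ 0.0053 -0.2397]
 centre [0.0324 0.0232] nearL [-0.028   0.1383] nearR [-0.0069 -0.1008]
```

>>> send_rows:
  commands: "0 0.5 0 0 0;0 0.8 0 0 0;0 0.8 0 0 0;0 0.7 0 0 0.07;0 0 1 0 0;0 0 1 0 0;0 0 1 0 0;0 0 1 0 0;0 0 1 0 0;0 0 1 0 0;0 0 1 0 0;0 0 1 0 0;0 0 1 0 0;0 0 1 0 0;0 0 0 0 0"

```text
t: 38.05
tcp_pos: [0.4924, 0.0895, 0.0289]
tool_rot: [-0.03, 1.0, 0.0, -0.001]
force: [-0.7, -0.4, 0.1]
finger_gap: 0.002
gripper_force: 0.0
```

```bash
python3 -c "
from h import *
trough(); goB(.009,.08,.03)"
```

```text
far edge: slope(lead left) mm/240 -20.5 ylo,yhi -0.1292 0.1034 x at lo,hi [np.float64(0.0958), np.float64(0.0759)] n 101
 centre [ 0.0363 -0.0204] nearL [-0.0238  0.0949] nearR [-0.0033 -0.1443]
 centre [ 0.0357 -0.0139] nearL [-0.0243  0.1014] nearR [-0.0039 -0.1377]
tcp [0.4929 0.0881 0.0288] yaw_y 93.44 units [-3.98  0.01 -0.06] spin 0.01 F [-1.  -0.  -0.5] gap 0.001 t 38.1
tcp bay [-0.0706  0.0796]
```

>>> send_rows:
  commands: "0 -0.8 0 0 0;0 -0.5 0 0 0;0 -0.3 0 0 0;0 -0.3 0 0 0;0 -0.3 0 0 0;0 -0.3 0 0 0;0 -0.3 0 0 0;0 -0.3 0 0 0;0 -0.3 0 0 0;0 -0.3 0 0 0;0 -0.3 0 0 0;0 -0.2 0 0 0;0 0 0 0 0"

```text
t: 39.18
tcp_pos: [0.5727, 0.0907, 0.0275]
tool_rot: [-0.027, 1.0, 0.001, -0.006]
force: [-6.5, 1.3, 0.4]
finger_gap: 0.002
gripper_force: 0.0
```

```bash
python3 -c "
from h import *
trough(); goB(-.05,-.122,.03)"
```

```text
far edge: slope(lead left) mm/240 22.1 ylo,yhi -0.1415 0.0917 x at lo,hi [np.float64(0.1061), np.float64(0.1277)] n 102
 centre [ 0.0668 -0.0232] nearL [0.0281 0.1009] nearR [ 0.006 -0.138]
 centre [ 0.0674 -0.0174] nearL [0.0286 0.1066] nearR [ 0.0065 -0.1323]
tcp [0.5727 0.0906 0.0275] yaw_y 93.12 units [ 2.92 -9.99 -0.11] spin -0.07 F [-5.7  1.7 -0.2] gap -0.001 t 39.2333
tcp bay [0.0092 0.0775]
```

>>> send_rows:
  commands: "0 0.5 0 0 0;0 0.8 0 0 0;0 0.8 0 0 0;0 0.8 0 0 -0.07;0 0 -1 0 0;0 0 -1 0 0;0 0 -1 0 0;0 0 -1 0 0;0 0 -1 0 0;0 0 -1 0 0;0 0 -1 0 0;0 0 -1 0 0;0 0 -1 0 0;0 0 -1 0 0;0 -0.8 0 0 0;0 -0.5 0 0 0;0 -0.3 0 0 0;0 -0.3 0 0 0;0 -0.3 0 0 0;0 -0.3 0 0 0"

```text
t: 40.9
tcp_pos: [0.5769, -0.108, 0.0279]
tool_rot: [-0.031, 1.0, 0.002, -0.006]
force: [-7.7, -0.7, 1.2]
finger_gap: 0.004
gripper_force: 0.0
```

>>> send_rows:
  commands: "0 -0.3 0 0 0;0 -0.3 0 0 0;0 -0.3 0 0 0;0 -0.2 0 0 0;0 -0.2 0 0 0;0 0 0 0 0"

```text
t: 41.4
tcp_pos: [0.5941, -0.1052, 0.0267]
tool_rot: [-0.033, 0.999, 0.003, -0.015]
force: [-22.3, -3.7, 8.4]
finger_gap: -0.001
gripper_force: 0.0
```

```bash
python3 -c "
from h import *
goB(.021,-.122,.03);trough()"
```

```text
tcp [ 0.5941 -0.1052  0.0267] yaw_y 93.79 units [-0.08 -0.14 -0.17] spin 0.1 F [-22.3  -3.7   8.4] gap -0.001 t 41.4
tcp bay [ 0.0192 -0.1192]
far edge: slope(lead left) mm/240 -5.0 ylo,yhi -0.083 0.0823 x at lo,hi [np.float64(0.1322), np.float64(0.1287)] n 72
 centre [ 0.0813 -0.0387] nearL [0.0288 0.0802] nearR [ 0.0338 -0.1597]
 centre [0.0797 0.0359] nearL [0.0272 0.1548] nearR [ 0.0322 -0.0851]
```

>>> send_rows:
  commands: "0 0.5 0 0 0;0 0.8 0 0 0;0 0.8 0 0 0;0 0.3 0 0 0.1;0 0 1 0 0;0 0 1 0 0;0 0 1 0 0;0 0 1 0 0;0 0 1 0 0;0 0 1 0 0;0 0 1 0 0;0 0 1 0 0;0 0 1 0 0;0 0 1 0 0;0 0 0 0 0"

```text
t: 42.7
tcp_pos: [0.5487, 0.0925, 0.0289]
tool_rot: [-0.028, 1.0, 0.0, -0.0]
force: [-0.7, 0.6, 0.5]
finger_gap: -0.002
gripper_force: 0.0
```

```bash
python3 -c "
from h import *
trough(); goB(.021,.08,.03)"
```

```text
far edge: slope(lead left) mm/240 -4.7 ylo,yhi -0.1364 0.101 x at lo,hi [np.float64(0.1332), np.float64(0.1285)] n 103
 centre [ 0.0809 -0.0199] nearL [0.0285 0.099 ] nearR [ 0.0333 -0.1409]
 centre [ 0.0808 -0.0174] nearL [0.0285 0.1016] nearR [ 0.0332 -0.1383]
tcp [0.549  0.091  0.0289] yaw_y 93.25 units [-1.77  0.04 -0.06] spin -0.04 F [0.9 0.8 0.2] gap -0.003 t 42.75
tcp bay [-0.0144  0.0792]
```

>>> send_rows:
  commands: "0 -0.5 0 0 -0.04;0 -0.4 0 0 0;0 -0.3 0 0 0;0 -0.3 0 0 0;0 -0.3 0 0 0;0 -0.25 0 0 0;0 -0.2 0 0 0;0 0 0 0 0"

```text
t: 43.42
tcp_pos: [0.5814, 0.0916, 0.0263]
tool_rot: [-0.028, 0.999, 0.001, -0.015]
force: [-17.5, -0.6, 4.1]
finger_gap: 0.003
gripper_force: 0.0
```

```bash
python3 -c "
from h import *
trough(); goB(-.04,-.01,.03)"
```

```text
far edge: slope(lead left) mm/240 -1.8 ylo,yhi -0.1365 0.0239 x at lo,hi [np.float64(0.1332), np.float64(0.1319)] n 70
 centre [ 0.0829 -0.0964] nearL [0.032  0.0232] nearR [ 0.0338 -0.2168]
 centre [ 0.0823 -0.0169] nearL [0.0313 0.1027] nearR [ 0.0332 -0.1373]
tcp [0.5815 0.0916 0.0263] yaw_y 93.26 units [ 2.9  -4.4  -0.11] spin -0.03 F [-16.9  -1.8   3.2] gap -0.001 t 43.4667
tcp bay [0.018 0.078]
```

>>> send_rows:
  commands: "0 0.5 0 0 0;0 0.8 0 0 0;0 0.9 0 0 0;0 0.8 0 -0.5 0;0 0 0 -1 0;0 0 0 -1 0;0 0 0 -1 0;0 0 0 -1 0;0 0 0 -1 0;0 0 0 -1 0;0 0 0 -1 0;0 0 0 -1 0;0 0 0 -1 0;0 0 0 -1 0;0 0 0 -1 0;0 0 0 -1 0;0 0 0 -1 0;30 0 0 -0.5 0"

```text
t: 44.97
tcp_pos: [0.5355, 0.0877, 0.3116]
tool_rot: [-0.028, 1.0, -0.0, 0.002]
force: [-0.7, -1.4, 0.3]
finger_gap: 0.127
gripper_force: 0.0
```

>>> send_rows:
  commands: "30 0 0 0 1;30 0 0 0 1;30 0 0 0 1;30 0 0 0 1;30 0 0 0 1;30 0 0 0 1;30 0 0 0 1;30 0 0 0 1;30 0 0 0 1;30 0 0 0 1;30 0 0 0 1;30 0 0 0 1;30 0 0 0 1;30 0 0 0 1;30 0 0 0 1;30 0 0 0 1;30 0 0 0 1;30 0 0 0 1;30 0 0 0 1;30 0 0 0 1"

```text
t: 46.63
tcp_pos: [0.5341, 0.0878, 0.3083]
tool_rot: [0.623, 0.782, -0.0, -0.001]
force: [-1.1, -0.6, 0.4]
finger_gap: 0.35
gripper_force: 0.0
```

```bash
python3 -c "
from h import *
import pickle
t=snap('top');trough(t);pickle.dump(t,open('t5.pkl','wb'))
u=[(x,y) for x in [0]for y in[0]]
go([*b2w(.172,0),.31],3.4)
cv2.imwrite('pics/t5.png',cv2.resize(t['pixels'][130:340,130:420],None,fx=2.6,fy=2.6,interpolation=2)[:,:,::-1])"
```

```text
far edge: slope(lead left) mm/240 -1.9 ylo,yhi -0.1365 0.0309 x at lo,hi [np.float64(0.1332), np.float64(0.1318)] n 73
 centre [ 0.0828 -0.0895] nearL [0.0318 0.0301] nearR [ 0.0337 -0.2099]
 centre [ 0.0822 -0.0169] nearL [0.0313 0.1027] nearR [ 0.0332 -0.1373]
tcp [0.5341 0.0878 0.3083] yaw_y 12.85 units [-5.46  9.3  -0.1 ] spin 2.36 F [ 0.5 -0.6 -0.8] gap 0.349 t 46.6833
```

View pics/t5.png

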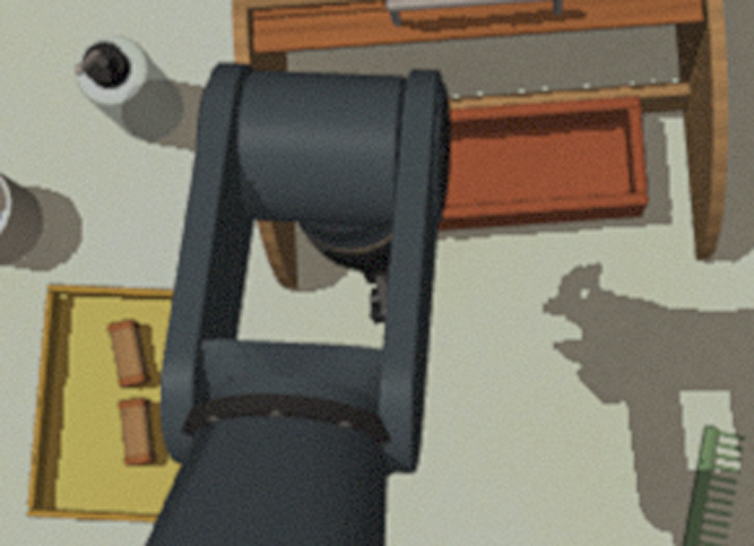

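>>> send_rows:
  commands: "30 0 0 0 1;30 0 0 0 1;30 0 0 0 0.36;30 -0.35 0.92 0 0;30 -0.35 0.92 0 0;30 -0.35 0.92 0 0;30 -0.35 0.92 0 0;30 -0.35 0.92 0 0;30 -0.35 0.92 0 0;30 -0.35 0.92 0 0;30 -0.35 0.92 0 0;30 -0.35 0.92 0 0;30 -0.35 0.92 0 0;30 -0.35 0.92 0 0;30 0 0 0 0;30 0 0 0 0"

```text
t: 48.02
tcp_pos: [0.7413, 0.024, 0.3073]
tool_rot: [0.683, 0.73, -0.001, -0.001]
force: [0.3, 0.1, -0.4]
finger_gap: 0.351
gripper_force: 0.0
```

```bash
python3 -c "
from h import *
go([.7405,.0230,.2305],3.4)
s=snap('wrist','w3.png')"
```

```text
tcp [0.7413 0.024  0.3073] yaw_y 3.76 units [-0.05 -0.03  3.84] spin 0.09 F [ 0.3  0.1 -0.4] gap 0.351 t 48.0167
```

View pics/w3.png

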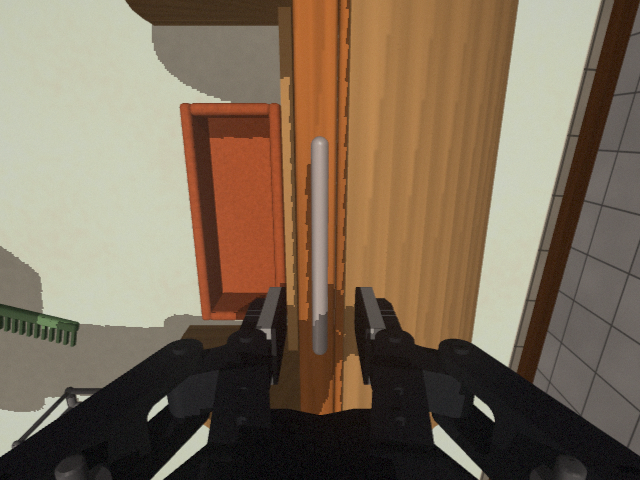

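>>> send_rows:
  commands: "30 0 0 1 0;30 0 0 1 0;30 0 0 1 0;30 0 0 0.6 0;30 0 0 0.25 0;30 0 0 0 0;0 0 0 0 0;0 0 0 0 0;0 0 0 0 0;0 0 0 0 0;0 0 0 0 0;0 0 0 0 0"
  grip_force: 30

```text
t: 49.07
tcp_pos: [0.7405, 0.0246, 0.2334]
tool_rot: [0.683, 0.73, -0.0, -0.0]
force: [-4.8, -0.6, 5.0]
finger_gap: 0.099
gripper_force: 29.8
```

>>> send_rows:
  commands: "0 0 -0.72 0.02 0;0 0 -0.71 0.07 0;0 0 -0.71 0.12 0;0 0 -0.7 0.16 0;0 0 -0.68 0.21 0;0 0 -0.67 0.26 0;0 0 -0.65 0.3 0;0 0 -0.63 0.34 0;0 0 0 0 0"

```text
t: 49.82
tcp_pos: [0.632, 0.0174, 0.2036]
tool_rot: [0.683, 0.73, 0.001, 0.001]
force: [-2.3, -0.5, 2.9]
finger_gap: 0.102
gripper_force: 30.6
```

>>> send_rows:
  commands: "0 0 -0.6 0.38 0;0 0 -0.58 0.42 0;0 0 -0.55 0.46 0;0 0 -0.52 0.5 0;0 0 -0.48 0.53 0;0 0 -0.44 0.56 0;0 0 -0.41 0.59 0;0 0 -0.37 0.61 0;0 0 0 0 0"

```text
t: 50.57
tcp_pos: [0.5529, 0.0122, 0.1201]
tool_rot: [0.684, 0.73, -0.0, -0.0]
force: [0.2, 0.5, -3.8]
finger_gap: 0.101
gripper_force: 31.5
```

>>> send_rows:
  commands: "0 0 -0.32 0.64 0;0 0 -0.28 0.66 0;0 0 -0.24 0.68 0;0 0 -0.19 0.69 0;0 0 -0.14 0.7 0;0 0 -0.02 0.2 0;0 0 0 0 0;0 0 0 0 0"

```text
t: 51.23
tcp_pos: [0.5293, 0.0107, 0.0509]
tool_rot: [0.683, 0.73, -0.001, -0.001]
force: [-4.3, -0.7, 8.1]
finger_gap: 0.105
gripper_force: 33.5
```

```bash
python3 -c "
from h import *
goB(-.037,0,.054)"
```

```text
tcp [0.5293 0.0107 0.0509] yaw_y 3.78 units [-0.01  0.09 -0.15] spin -22.4 F [-4.3 -0.7  8.1] gap 0.105 t 51.2333
tcp bay [-0.0388  0.0002]
```

>>> send_rows:
  commands: "0 0 -0.03 0.3 0;0 0 0 0 0;0 0 0 0 0"

```text
t: 51.48
tcp_pos: [0.5293, 0.0105, 0.0477]
tool_rot: [0.683, 0.73, -0.0, 0.0]
force: [-8.7, -0.9, 27.4]
finger_gap: 0.098
gripper_force: 37.7
```

>>> send_rows:
  commands: "0 0 0 -0.25 0;22 0 0 0 0;25 0 0 0 0;25 0 0 0 0;25 0 0 -0.3 0;25 0 0 -0.6 0;25 0 0 -1 0;25 0 0 -1 0;25 0 0 -1 0;25 0 0 -1 0;25 0 0 -1 0;25 0 0 -1 0;25 0 0 -1 0;25 0 0 -1 0;25 0 -1 0 0;25 0 -1 0 0;25 0 -1 0 0;25 0 -1 0 0;25 0 -1 0 0;25 0 0 0 0"

```text
t: 53.15
tcp_pos: [0.4245, 0.0049, 0.2265]
tool_rot: [0.684, 0.73, -0.002, -0.003]
force: [-0.6, 1.4, -0.1]
finger_gap: 0.291
gripper_force: 0.0
```

```bash
python3 -c "
from h import *
goB(-.037,0,.054)
a=snap('top','t6.png');b=snap('scene','s6.png')
c=np.hstack([a['pixels'][120:345,130:420],b['pixels'][120:345,170:460]]);cv2.imwrite('pics/fin.png',cv2.resize(c,(800,310))[:,:,::-1])
import pickle;pickle.dump((a,b),open('s6.pkl','wb'))"
```

```text
tcp [0.4245 0.0049 0.2265] yaw_y 3.75 units [-0.08  5.38  8.59] spin -22.41 F [-0.6  1.4 -0.1] gap 0.291 t 53.15
tcp bay [-0.1437  0.0005]
```

View pics/fin.png

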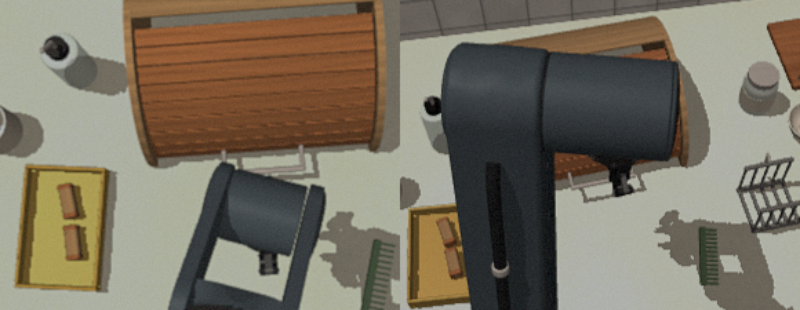

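```bash
python3 -c "
from h import *
import pickle
a,b=pickle.load(open('s6.pkl','rb'))
for v in(0,.03,.06,.1):
  A=.17+v;print(v,[w2px(a,[*b2w(.175-.215*np.cos(A),y),.02+.215*np.sin(A)]).round(1) for y in(.06,-.06)])
cv2.imwrite('pics/h6.png',cv2.resize(a['pixels'][215:265,280:365],None,fx=8,fy=8,interpolation=2)[:,:,::-1])"
```

```text
0 [array([294.7, 245. ]), array([346.7, 241.8])]
0.03 [array([294.5, 244.1]), array([346.8, 240.9])]
0.06 [array([294.3, 243.2]), array([346.8, 239.9])]
0.1 [array([294. , 241.7]), array([346.9, 238.5])]
```

View pics/h6.png

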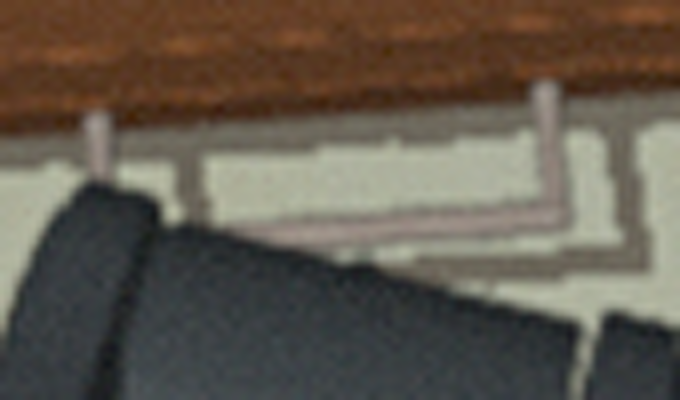

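```bash
python3 -c "
from station import sign_off
print(sign_off())"
```

```text
the job is handed in; nothing more can be done
None
```

I've handed the job in: the cover is rolled fully down, both chew toys (only two were there) are in the dish, and the trough stands home against the back board, square to within about 2 mm; its last two pushes ended at the board, so they didn't reach a 2 cm lead.

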